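# Load the sloped stock tray and shut its flap

### The arm

A 6-joint arm with a two-finger parallel gripper is mounted at the origin on a cart in front of the work surface, level with it; the furniture and walls round the work are solid. World frame = base frame: x ahead of the robot, y to its left, z up, the work surface at z = 0. Lengths are in m, angles in rad, forces in N, time in s.
With the tool pointing down it reaches from about 0.3 to 0.875 m from the base axis. Payload 6.4 kg.
Tool frame: the origin (TCP) lies at the centre of the arm's flange, where the gripper is bolted on; the fingertips stand 173 mm ahead of it and the grasp point (between the pads) lies 155 mm ahead of it; z points along the fingers, x is the direction in which the jaws open and shut, and the axes are right-handed (so a half turn about z gives the same grasp; the last joint's range is limited). The gripper opens to 85 mm and grips with 20 to 120 N. Pads are 22 mm wide; open, the fingers measure 114 mm over their backs; the gripper's body (76 mm by 85 mm) begins 54 mm behind the grasp point. The pads swing forward as they close: fully open they stand 13 mm farther back than shut.
Start: joints at [-1.437, 0.181, 1.607, -0, 1.354, -0.206], TCP at [0.192, -0.542, 0.405] pointing down, gripper open.
Joint ranges: [-2.99, 2.99], [-0.89, 2.07], [0.3, 2.58], [-1.14, 4.28], [0, 2.63], [-3.12, 3.12]. Speed limits (rad/s): [2.57, 2.57, 3.01, 3.14, 3.14, 3.14].

### API

Orientations are given as a unit quaternion [w, x, y, z].
In Python, from bench import ctrl gives the robot as it stands. The module is installed in compiled form; this text tells all that it offers.
- The arm moves only by the tool move_arm, never from a script. Its argument "moves" is a list of rows, each an object of numbers: "gripper": the opening in per cent of the stroke, from 0 (shut) to 100 (fully open); "x", "y", "z": the shift along the tool's x, y, z in cm; "roll": the turn about the tool's z in degrees. In form: [{"gripper": .., "x": .., "y": .., "z": .., "roll": ..}, ...]. A call has 1 to 5 rows; each row shifts and turns the commanded pose from where the row before left it, along the tool's axes as they then stand; what a row does not reach is not made up. A row lasts 1/8 s, in which the tool goes at most 62.5 mm and 10.7 degrees, less where a joint would pass 70% of its speed; a pose out of reach is approached as far as the arm can. A call is refused whole if a number of a shift passes 6.25 or a number of a turn 10.7, either way. A call with a gripper value outside its range is refused whole. The fingers move at their own pace and stop on an object; the grip force is fixed at half the most. Time passes only in rows, so rows that do not move let the fingers close. It gives the time, the measured TCP pose, the force and the opening at its end, in the units of the state.
- ctrl.get_obs(): the state, without advancing time (a new reading comes with each control period).
- ctrl.camera(name): name is "side" or "top"; returns a dict with "img" (400x640x3 uint8, red, green, blue), "fx", "fy", "cx", "cy" (pixels), "D" ([k1, k2, p1, p2, k3] as OpenCV has them; the pictures are not rectified), "world_from_camera" (4x4, takes a point from camera to world coordinates). Camera axes: x right, y up, looking along -z (the intrinsics and any distortion apply to the point x, -y, -z); pixel columns grow to the right and rows downward; lengths in m; the calibration is good to about 2 mm. A picture is of the moment at which its call begins. There is no depth.
- ctrl.hand_in(): hands the job in, once; it reports no verdict.
The state is a dict: "time_s": time; "q": joint angles; "dq": joint speeds; "joint_efforts": joint torques, N m; "eef_pos": TCP position; "eef_rot": TCP orientation; "wrist_force": force on the tool from outside, world axes, zero at the start; "torque": the same for the moment, N m; "opening": opening from 0.0 (shut) to 1.0 (fully open).
Only numpy, scipy, OpenCV 4.12 (cv2) and the standard library are available. Lean on these libraries where they do the work, as an engineer would, in place of code of your own. Each camera call takes 0.05 s, during which the arm holds its last target. There are 200 camera calls.

### The job

The large carton, the small carton and the round tin stand on the lowered loading flap of the sloped stock tray, one in front of each lane. Push each one down its lane without lifting it, until it lies flat on the slope and rests against the back stop, then swing the flap up until it is fully shut. Leave the pliers, tape roll and screwdriver on the bench where they lie.

Things in the scene. Friction and masses are not known exactly. Their poses are not given: they have to be found in the camera images.
- bed: Sloping grey bed of the fixed stock tray, dark steel walls. Origin on the floor at the foot of the back stop, mid-way across, 30 mm above the bench. x runs downhill along the floor, away from the robot, 0.28 rad below level; y level across the tray, to the left; z square to the floor. Floor 175 mm long, x = -175 mm to 0 (face of the stop, 38 mm high). Too rough for things to slide by themselves.
- brow (a point): Top end of the bed's floor, mid-way across the tray, 78 mm above the bench; axes as the bed's. Three lanes run from here down to the stop, each 75 mm clear, centred on y = +79, 0 and -79 mm in the bed's frame, parted by dividers 4 mm thick and 20 mm high that begin 25 mm below the brow. Outer walls 28 mm high, their outer faces at y = +122 and -122 mm.
- flap (a joint): Angle of the loading flap, hinged across the tray at the brow. 0 = lowered on its limit: a level table 105 mm long (towards the robot), 228 mm wide, top flush with the brow, 78 mm above the bench. It grows as the near edge rises; 1.5 rad = upright, fully shut, on its limit. Friction (0.15 N m, weight at most 0.15 more) keeps it where it is left. It carries the side lever.
- flap_hinge (a point): Point on the flap's hinge axis (level, along the bed's y) at the side lever: 185 mm left of the tray's middle, 63 mm outside the left wall, 72 mm above the bench.
- lever_knob (a point): Centre of the black roller grip (18 mm thick, 36 mm long along y) ending the flap's side lever: a round bar 10 mm thick, 80 mm from hinge axis to roller, in an upright plane 185 mm left of the tray's middle. Flap lowered: it leans 0.5 rad from upright towards the robot. It turns with the flap: pushed away over the hinge until it leans 1.0 rad the other way (67 mm beyond the axis, 43 mm above), it shuts the flap.
- large_carton_center (a point): Centre of the large pale carton, 90 mm long, 60 mm wide, 40 mm high, about 0.12 kg, lying with its length along the lane. Its own y axis runs along its length, z up. It starts on the flap in front of one of the lanes (any of the three).
- small_carton_center (a point): Centre of the small carton, 70 mm long, 45 mm wide, 30 mm high, about 0.12 kg, lying with its length along the lane. Its own y axis runs along its length, z up. It starts on the flap in front of one of the lanes (any of the three).
- tin_center (a point): Centre of the round lidded tin, 59 mm across and 46 mm high, standing upright; z up its axis. It starts on the flap in front of one of the lanes (any of the three).
- pliers: Pliers with red grips, 148 x 52 x 13 mm, lying on the bench to the right of the tray; bystander. Origin at the centre of the underside.
- tape: Black tape roll, 70 mm across, 18 mm high, lying on the bench to the right of the tray; bystander. Origin at the centre of the underside.
- screwdriver: Screwdriver with a blue handle, 152 x 26 x 23 mm, lying on the bench to the left of the tray; bystander. Origin at the centre of the underside.

How it is judged:
On the way, in this order (a step that is already met when the one before it is completed fails the run):
1. all three things lie against the back stop while the flap is still lowered (x of large_carton_center in the frame of bed above -0.053 m and angle between the z axis of each of large_carton_center, small_carton_center, tin_center and the z axis of bed, either way round below 0.15 rad and z of large_carton_center in the frame of bed below 0.027 m and x of small_carton_center in the frame of bed above -0.043 m and z of small_carton_center in the frame of bed below 0.022 m and x of tin_center in the frame of bed above -0.0375 m and z of tin_center in the frame of bed below 0.03 m and value of joint flap below 0.5 rad), for 0.2 s.
2. the flap is swung up shut (value of joint flap above 1.38 rad), for 0.2 s.
At the end, for the whole second after the job is handed in: The large carton, the small carton and the tin each lie flat on the sloping floor (within 0.15 rad) and at rest, within 8 mm of the back stop, and the flap is up and shut (above 1.38 rad of its 1.5) (x of large_carton_center in the frame of bed above -0.053 m and angle between the z axis of each of large_carton_center, small_carton_center, tin_center and the z axis of bed, either way round below 0.15 rad and z of large_carton_center in the frame of bed below 0.027 m and x of small_carton_center in the frame of bed above -0.043 m and z of small_carton_center in the frame of bed below 0.022 m and x of tin_center in the frame of bed above -0.0375 m and z of tin_center in the frame of bed below 0.03 m and linear speed of each of large_carton, small_carton, tin below 0.02 m/s and value of joint flap above 1.38 rad); the robot touches nothing.
It fails at once if a carton or the tin is lifted (more than 25 mm off the tray) instead of slid (z of large_carton_center in the frame of bed above 0.045 m or z of small_carton_center in the frame of bed above 0.04 m or z of tin_center in the frame of bed above 0.048 m).
It fails at once if a carton or the tin falls off the tray (height (world z) of any of large_carton_center, small_carton_center, tin_center below 0.035 m).
It fails at once if the pliers is disturbed (moved more than 20 mm) (distance of pliers from where it was at the start of the episode above 0.02 m).
It fails at once if the tape is disturbed (moved more than 20 mm) (distance of tape from where it was at the start of the episode above 0.02 m).
It fails at once if the screwdriver is disturbed (moved more than 20 mm) (distance of screwdriver from where it was at the start of the episode above 0.02 m).
It also fails if it takes over 67 s, if anything falls off the work surface, if the arm or the gripper's body presses on something with over 40 N, if the wrist force passes 120 N, or if a joint passes its speed limit or range.

## Working session

There is one attempt and no reset: what is moved stays moved. The work goes in short steps, Python scripts to look and compute and a tool call to move; the robot and the scene stay as the last step left them, time stands still between calls to the robot, and variables do not carry over. Pictures are saved under pics/ and viewed, about 8 in all and at most 12, crops included, and the job is handed in when it is done.

Besides the shell and the picture viewer there is one more tool, called after "Request:" in YAML: its name, and indented under it one key for each argument. move_arm: Moves the arm, as the interface text tells. Its arguments: {"type":"object","properties":{"moves":{"type":"array","items":{"type":"object","properties":{"gripper":{"type":"number"},"x":{"type":"number"},"y":{"type":"number"},"z":{"type":"number"},"roll":{"type":"number"}}}}},"required":["moves"]}

```bash
mkdir -p pics
python3 - <<'E'
from bench import ctrl
import cv2
for n in("top","side"):
    c=ctrl.camera(n); cv2.imwrite(f"pics/{n}0.png",c["img"][:,:,::-1]); print(n,c["fx"],c["fy"],c["cx"],c["cy"],c["D"],c["world_from_camera"].tolist() if hasattr(c["world_from_camera"],'tolist') else c["world_from_camera"])
print(ctrl.get_obs())
E
```

```text
top 364.98683261165286 364.98683261165286 321.2842966357841 197.37784572416047 [-0.03382792  0.          0.          0.          0.        ] [[0.013333778655650615, 0.9878096546751941, -0.15509447597266499, 0.40203908030258967], [-0.9990900693247778, 0.01944593638187967, 0.03795904285993296, -0.2514380282260954], [0.040512266332216676, 0.15444721327594524, 0.9871701041805927, 0.9865691034082884], [0.0, 0.0, 0.0, 1.0]]
side 405.55727534191726 405.55727534191726 320.64280968655476 201.63341173221022 [-0.03847284  0.          0.          0.          0.        ] [[0.9650629036262668, 0.12688115744811024, -0.2292482582901485, 0.32345449331178755], [-0.26144823015426527, 0.40862680160968773, -0.874453520751926, -1.0308435277980152], [-0.017274692287884492, 0.9038392052189728, 0.4275234217156928, 0.48090391774914026], [0.0, 0.0, 0.0, 1.0]]
{'time_s': 0.1, 'q': array([-1.43731978e+00,  1.81469420e-01,  1.60792140e+00, -6.04456131e-06,
        1.35380439e+00, -2.06315175e-01]), 'dq': array([-0.00042912, -0.00122916, -0.00216382,  0.00154694, -0.00087968,
        0.00054589]), 'joint_efforts': array([ 4.62827302e-04, -4.45880842e+01, -3.52239168e+01, -1.84001301e-04,
        4.16328083e-03,  6.06330474e-06]), 'eef_pos': array([ 0.19161797, -0.54188553,  0.40386605]), 'eef_rot': array([-5.84837347e-04,  8.16483650e-01, -5.77367999e-01, -5.47747100e-04]), 'wrist_force': array([-0.40580166, -0.23627585, -0.27269262]), 'torque': array([-0.01881583, -0.0185098 , -0.02150988]), 'opening': 1.0000435903338616}
```

View pics/top0.png

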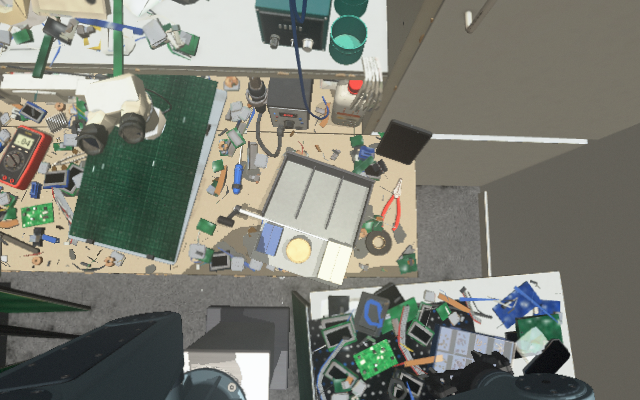

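View pics/side0.png

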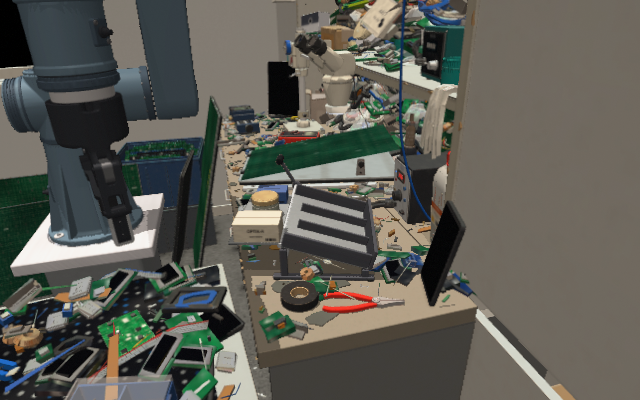

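The top view shows the blue small carton (~270,238) in the left lane, the tin (~299,250) in the middle, and the large carton (~335,262) in the right lane. The knob is at ~(225,220), with pliers and tape to the right of the tray. I'll zoom in next for the corners.

Run:
```python
import cv2
im=cv2.imread("pics/top0.png")[140:290,210:410]
cv2.imwrite("pics/topcrop.png",cv2.resize(im,None,fx=4,fy=4,interpolation=cv2.INTER_CUBIC))
```

```text
(no output)
```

View pics/topcrop.png

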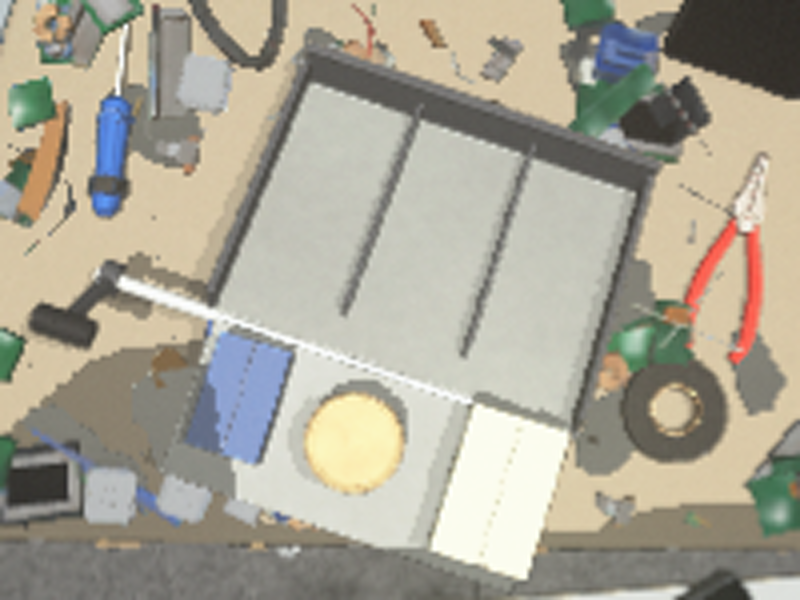

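```bash
cat > h.py <<'E'
import numpy as np, cv2
from bench import ctrl
def ray(c,uv):
    K=np.array([[c["fx"],0,c["cx"]],[0,c["fy"],c["cy"]],[0,0,1]])
    p=cv2.undistortPoints(np.array([[uv]],float),K,np.array(c["D"]))[0,0]
    T=np.array(c["world_from_camera"]); return T[:3,3],T[:3,:3]@np.array([p[0],-p[1],-1])
def onz(c,uv,z):
    o,d=ray(c,uv); return o+d*(z-o[2])/d[2]
E
python3 - <<'E'
from h import *
c=ctrl.camera("top"); np.set_printoptions(precision=4,suppress=True)
P=lambda u,v,z:onz(c,(210+(u-1.5)/4,140+(v-1.5)/4),z)
fl,fr=P(312,85,.03),P(636,188,.03); o=(fl+fr)/2
print("stop L,R,mid",fl,fr,o,"len",np.linalg.norm(fl-fr),"(.233)")
dl,dr=P(345,313,.0825),P(465,355,.0825)  # divider near ends
print("div",dl,dr,np.linalg.norm(dl-dr))
y1=np.arctan2(*(fl-fr)[1::-1])-np.pi/2
y3=np.arctan2(*((dl+dr)/2-o)[1::-1])
h0,h1=P(115,283,.074),P(470,401,.08); print("hinge",h0,h1)
print("yaw",y1,np.arctan2(*(dl-dr)[1::-1])-np.pi/2,y3+np.pi,y3-np.pi,np.arctan2(*(h0-h1)[1::-1])-np.pi/2)
yaw=y1
L=[P(*p,.118) for p in((478,403),(570,428),(525,580),(430,550))]
S=[P(*p,.108) for p in((222,330),(295,350),(262,463),(190,443))]
T=P(355,440,.124);k=P(64,325,.142)
for n,p in(("L",L),("S",S)): print(n,np.mean(p,0),[np.linalg.norm(p[i]-p[(i+1)%4]).round(3) for i in range(4)],"yaw",np.arctan2(*(p[0]+p[1]-p[2]-p[3])[1::-1]))
for yaw in(y1,np.arctan2(*(h0-h1)[1::-1])-np.pi/2):
  R=np.array([[np.cos(yaw),-np.sin(yaw)],[np.sin(yaw),np.cos(yaw)]]).T
  for n,p in(("L",np.mean(L,0)),("S",np.mean(S,0)),("T",T),("K",k),("h0",h0),("h1",h1),("div",(dl+dr)/2)): print(n,p,"tray",R@(p-o)[:2])
E
```

```text
stop L,R,mid [ 0.6499 -0.1963  0.03  ] [ 0.584  -0.4149  0.03  ] [ 0.6169 -0.3056  0.03  ] len 0.22829060444402624 (.233)
div [ 0.4914 -0.2238  0.0825] [ 0.4666 -0.2986  0.0825] 0.07882163421587352
hinge [ 0.5084 -0.0796  0.074 ] [ 0.4384 -0.3022  0.08  ]
yaw -0.29254719844140054 -0.3202118378082608 5.971710444893664 -0.31147486228592225 -0.3050181561164036
L [ 0.3852 -0.3188  0.118 ] [np.float64(0.057), np.float64(0.092), np.float64(0.058), np.float64(0.09)] yaw -0.29764350437427156
S [ 0.438  -0.1646  0.108 ] [np.float64(0.045), np.float64(0.07), np.float64(0.044), np.float64(0.069)] yaw -0.2478013503962603
L [ 0.3852 -0.3188  0.118 ] tray [-0.2181 -0.0795]
S [ 0.438  -0.1646  0.108 ] tray [-0.212   0.0834]
T [ 0.4129 -0.2327  0.124 ] tray [-0.2164  0.011 ]
K [ 0.4757 -0.0643  0.142 ] tray [-0.2049  0.1903]
h0 [ 0.5084 -0.0796  0.074 ] tray [-0.1691  0.1852]
h1 [ 0.4384 -0.3022  0.08  ] tray [-0.172  -0.0482]
div [ 0.479  -0.2612  0.0825] tray [-0.1449  0.0027]
L [ 0.3852 -0.3188  0.118 ] tray [-0.2171 -0.0822]
S [ 0.438  -0.1646  0.108 ] tray [-0.213   0.0807]
T [ 0.4129 -0.2327  0.124 ] tray [-0.2165  0.0083]
K [ 0.4757 -0.0643  0.142 ] tray [-0.2072  0.1878]
h0 [ 0.5084 -0.0796  0.074 ] tray [-0.1714  0.1831]
h1 [ 0.4384 -0.3022  0.08  ] tray [-0.1714 -0.0503]
div [ 0.479  -0.2612  0.0825] tray [-0.145   0.0009]
```

Run:
```python
import cv2,numpy as np
a=cv2.imread("pics/top0.png")[270:400,180:380]; b=cv2.imread("pics/side0.png")[80:280,120:320]
a=cv2.resize(a,None,fx=2,fy=2);b=cv2.resize(b,None,fx=2,fy=2)
o=np.zeros((400,800,3),np.uint8);o[:260,:400]=a;o[:,400:]=b
cv2.imwrite("pics/panel.png",o)
```

```text
(no output)
```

View pics/panel.png

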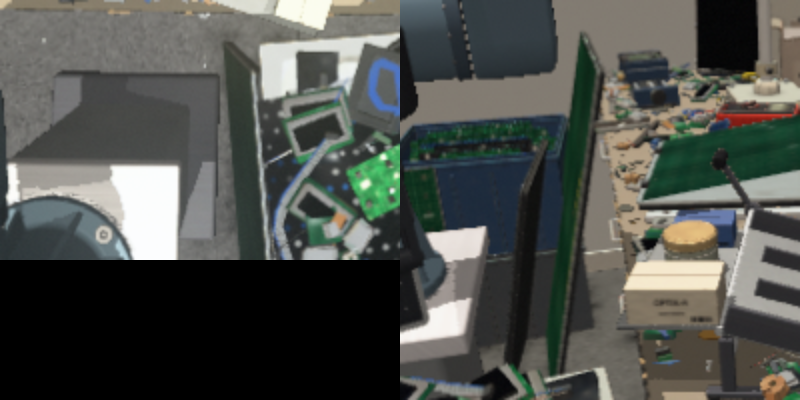

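Run:
```python
from h import *
a=ctrl.camera("top");b=ctrl.camera("side")
def tri(p,q):
    o1,d1=ray(a,p);o2,d2=ray(b,q)
    s=np.linalg.lstsq(np.c_[d1,-d2],o2-o1,rcond=None)[0]
    x,y=o1+d1*s[0],o2+d2*s[1];return ((x+y)/2).round(3),np.linalg.norm(x-y).round(3)
for p in((294,291),(309,305),(88,293)):
    for q in((190,152),(212,100),(218,113)): print(p,q,*tri(p,q))
```

```text
(294, 291) (190, 152) [ 0.299 -0.229  0.232] 0.059
(294, 291) (212, 100) [ 0.331 -0.231  0.331] 0.014
(294, 291) (218, 113) [ 0.334 -0.23   0.306] 0.003
(309, 305) (190, 152) [ 0.287 -0.259  0.241] 0.031
(309, 305) (212, 100) [ 0.32  -0.258  0.338] 0.009
(309, 305) (218, 113) [ 0.323 -0.258  0.314] 0.02
(88, 293) (190, 152) [0.269 0.272 0.077] 0.065
(88, 293) (212, 100) [0.323 0.167 0.258] 0.004
(88, 293) (218, 113) [0.327 0.19  0.216] 0.021
```

Run:
```python
from h import *
a=ctrl.camera("top");b=ctrl.camera("side")
T=np.linalg.inv(b["world_from_camera"])
def pr(p):
    q=T[:3,:3]@p+T[:3,3];return np.round([b["cx"]-b["fx"]*q[0]/q[2],b["cy"]+b["fx"]*q[1]/q[2]])
for uv in((294,291),(309,305),(314,390),(40,290),(88,293)):
    print(uv,[(z,onz(a,uv,z)[:2].round(2),pr(onz(a,uv,z))) for z in(-.6,-.3,-.1,0,.1,.2,.3)])
```

```text
(294, 291) [(-0.6, array([ 0.25, -0.2 ]), array([227., 426.])), (-0.3, array([ 0.28, -0.21]), array([225., 349.])), (-0.1, array([ 0.3 , -0.22]), array([223., 285.])), (0, array([ 0.31, -0.22]), array([223., 249.])), (0.1, array([ 0.32, -0.22]), array([222., 209.])), (0.2, array([ 0.33, -0.23]), array([221., 165.])), (0.3, array([ 0.34, -0.23]), array([219., 116.]))]
(309, 305) [(-0.6, array([ 0.19, -0.27]), array([207., 453.])), (-0.3, array([ 0.23, -0.26]), array([207., 368.])), (-0.1, array([ 0.26, -0.26]), array([207., 300.])), (0, array([ 0.27, -0.26]), array([207., 261.])), (0.1, array([ 0.28, -0.26]), array([207., 218.])), (0.2, array([ 0.3 , -0.26]), array([207., 172.])), (0.3, array([ 0.31, -0.26]), array([206., 120.]))]
(314, 390) [(-0.6, array([-0.15, -0.29]), array([ 65., 500.])), (-0.3, array([-0.04, -0.29]), array([ 79., 403.])), (-0.1, array([ 0.02, -0.28]), array([ 91., 326.])), (0, array([ 0.06, -0.28]), array([ 97., 282.])), (0.1, array([ 0.09, -0.27]), array([104., 235.])), (0.2, array([ 0.13, -0.27]), array([111., 184.])), (0.3, array([ 0.16, -0.27]), array([120., 129.]))]
(40, 290) [(-0.6, array([0.23, 0.86]), array([212., 243.])), (-0.3, array([0.27, 0.65]), array([212., 207.])), (-0.1, array([0.29, 0.51]), array([211., 176.])), (0, array([0.3 , 0.44]), array([211., 157.])), (0.1, array([0.31, 0.37]), array([211., 135.])), (0.2, array([0.32, 0.3 ]), array([211., 110.])), (0.3, array([0.33, 0.23]), array([210.,  81.]))]
(88, 293) [(-0.6, array([0.23, 0.66]), array([211., 265.])), (-0.3, array([0.26, 0.49]), array([211., 225.])), (-0.1, array([0.28, 0.37]), array([211., 190.])), (0, array([0.29, 0.32]), array([211., 169.])), (0.1, array([0.3 , 0.26]), array([210., 145.])), (0.2, array([0.31, 0.2 ]), array([210., 117.])), (0.3, array([0.33, 0.14]), array([210.,  85.]))]
```

The large dark strip near the second table lies at or below bench level: the side view shows nothing rising there. The green board is far to the left, so the work area is clear. I'll align the tool with the lanes.

Request:
move_arm:
  moves:
    - {"gripper": 30,"roll": 10}
    - {"gripper": 30,"roll": 10}
    - {"gripper": 30,"roll": 10}
    - {"gripper": 30,"roll": 7}
    - {"gripper": 30}

```text
validation failed for argument at $.mo...
```

```bash
cat >> h.py <<'E'
YAW=-.305;O=np.array([.617,-.3056])
Rt=np.array([[np.cos(YAW),np.sin(YAW)],[-np.sin(YAW),np.cos(YAW)]])
from scipy.spatial.transform import Rotation as Ro
def st():
    s=ctrl.get_obs();p=s["eef_pos"];R=Ro.from_quat(np.roll(s["eef_rot"],-1)).as_matrix()
    t=Rt@(p[:2]-O); ang=np.degrees(np.arctan2(R[1,0],R[0,0]))
    print("t",round(s["time_s"],2),"tray XY",t.round(4),"tip z",round(p[2]-.173,4),"toolx deg",ang.round(2),"(want -107.5) F",s["wrist_force"].round(1),"open",round(float(s["opening"]),2)); return s
def to(X,Y,tipz):
    s=ctrl.get_obs();p=s["eef_pos"];R=Ro.from_quat(np.roll(s["eef_rot"],-1)).as_matrix()
    d=np.r_[Rt.T@np.array([X,Y])+O,tipz+.173]-p; print("tool shift cm",(R.T@d*100).round(2))
E
python3 -c "
from h import *
st();to(-.298,-.081,.2)"
```

```text
t 0.35 tray XY [-0.3347 -0.3533] tip z 0.2314 toolx deg -70.53 (want -107.5) F [ 0.3 -1.   0.7] open 1.0
tool shift cm [-19.56 -19.3    3.16]
```

Request:
move_arm:
  moves:
    - {"gripper": 30,"x": 0,"y": 0,"z": 0,"roll": 10}
    - {"gripper": 30,"x": 0,"y": 0,"z": 0,"roll": 10}
    - {"gripper": 30,"x": 0,"y": 0,"z": 0,"roll": 10}
    - {"gripper": 30,"x": 0,"y": 0,"z": 0,"roll": 7}
    - {"gripper": 30,"x": 0,"y": 0,"z": 0,"roll": 0}

```text
time_s: 0.98
eef_pos: [0.1917, -0.5421, 0.4046]
eef_rot: [0.0, -0.592, 0.806, 0.0]
wrist_force: [-0.8, -0.7, 0.6]
opening: 0.301
```

```bash
python3 -c "
from h import *
st();to(-.298,-.081,.2)"
```

```text
t 0.97 tray XY [-0.3347 -0.3533] tip z 0.2316 toolx deg -107.47 (want -107.5) F [-0.8 -0.7  0.6] open 0.3
tool shift cm [-27.23  -3.67   3.17]
```

Request:
move_arm:
  moves:
    - {"gripper": 30,"x": -5.5,"y": 0,"z": 0,"roll": 0}
    - {"gripper": 30,"x": -5.5,"y": 0,"z": 0,"roll": 0}
    - {"gripper": 30,"x": -5.5,"y": -1.8,"z": 1,"roll": 0}
    - {"gripper": 30,"x": -5.5,"y": -1.9,"z": 2,"roll": 0}
    - {"gripper": 30,"x": -5.2,"y": 0,"z": 0,"roll": 0}

```text
time_s: 1.6
eef_pos: [0.3095, -0.2919, 0.3735]
eef_rot: [0.0, -0.593, 0.806, 0.001]
wrist_force: [1.2, 0.8, 0.2]
opening: 0.298
```

Request:
move_arm:
  moves:
    - {"gripper": 30,"x": 0,"y": 0,"z": 5,"roll": 0}
    - {"gripper": 30,"x": 0,"y": 0,"z": 5,"roll": 0}
    - {"gripper": 30,"x": 0,"y": 0,"z": 0,"roll": 0}

```text
time_s: 1.98
eef_pos: [0.3079, -0.2921, 0.2718]
eef_rot: [0.0, -0.592, 0.806, 0.004]
wrist_force: [0.4, 0.6, 0.0]
opening: 0.299
```

Run:
```python
from h import *
st();to(-.298,-.081,.095)
b=ctrl.camera("side")["img"][100:300,120:420,::-1];a=ctrl.camera("top")["img"][190:340,240:390,::-1]
b=cv2.resize(b,(500,333));a=cv2.resize(a,(300,300))
o=np.zeros((333,800,3),np.uint8);o[:,:500]=b;o[:300,500:]=a;cv2.imwrite("pics/p1.png",o)
```

```text
t 1.98 tray XY [-0.2989 -0.0799] tip z 0.0988 toolx deg -107.39 (want -107.5) F [0.4 0.6 0. ] open 0.3
tool shift cm [ 0.11 -0.09  0.38]
```

View pics/p1.png

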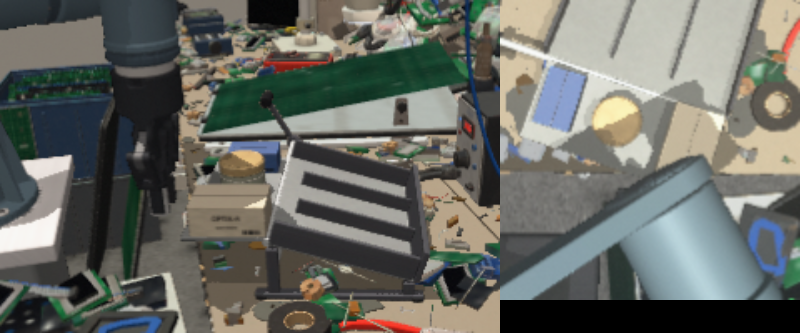

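The side view shows the fingertips (~160,212) behind the large carton at mid-height, aligned with its lane. Starting the push now.

Request:
move_arm:
  moves:
    - {"gripper": 30,"x": 0.1,"y": -1.5,"z": 0.4,"roll": 0}
    - {"gripper": 30,"x": 0,"y": -2,"z": 0,"roll": 0}
    - {"gripper": 30,"x": 0,"y": -2,"z": 0,"roll": 0}
    - {"gripper": 30,"x": 0,"y": -2,"z": 0,"roll": 0}
    - {"gripper": 30,"x": 0,"y": -2,"z": 0,"roll": 0}

```text
time_s: 2.7
eef_pos: [0.4005, -0.325, 0.2738]
eef_rot: [0.0, -0.591, 0.806, -0.002]
wrist_force: [-0.4, -1.0, -0.1]
opening: 0.3
```

Run:
```python
from h import *
st()
b=ctrl.camera("side")["img"][100:300,120:420,::-1];a=ctrl.camera("top")["img"][140:290,240:390,::-1]
b=cv2.resize(b,(500,333));a=cv2.resize(a,(300,300))
o=np.zeros((333,800,3),np.uint8);o[:,:500]=b;o[:300,500:]=a;cv2.imwrite("pics/p2.png",o)
```

```text
t 2.7 tray XY [-0.2007 -0.0835] tip z 0.1008 toolx deg -107.5 (want -107.5) F [-0.4 -1.  -0.1] open 0.3
```

View pics/p2.png

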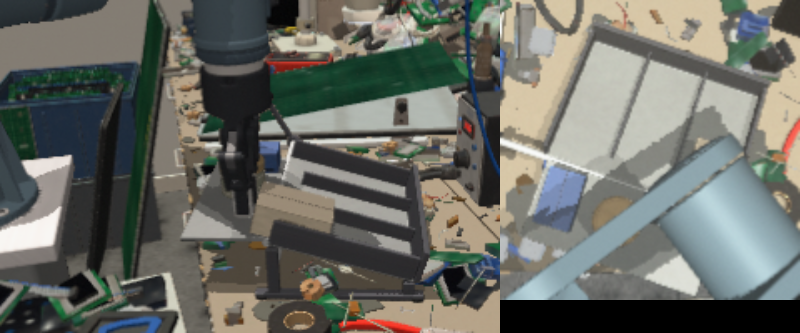

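The carton has tipped onto the slope in its lane, with the fingers behind it. I'll keep going, following the slope.

Request:
move_arm:
  moves:
    - {"gripper": 30,"x": -0.4,"y": -1,"z": 0.2,"roll": 0}
    - {"gripper": 30,"x": 0,"y": -2,"z": 0.5,"roll": 0}
    - {"gripper": 30,"x": 0,"y": -2,"z": 0.6,"roll": 0}
    - {"gripper": 30,"x": 0,"y": -1.5,"z": 0.5,"roll": 0}
    - {"gripper": 30,"x": 0,"y": 0,"z": 0,"roll": 0}

```text
time_s: 3.42
eef_pos: [0.4628, -0.3393, 0.2526]
eef_rot: [-0.0, -0.591, 0.806, 0.0]
wrist_force: [-0.9, -1.2, 0.2]
opening: 0.297
```

```bash
python3 -c "
from h import *
st()"
```

```text
t 3.42 tray XY [-0.137  -0.0784] tip z 0.0796 toolx deg -107.5 (want -107.5) F [-0.9 -1.2  0.2] open 0.3
```

Request:
move_arm:
  moves:
    - {"gripper": 30,"x": 0,"y": -1.5,"z": 0.4,"roll": 0}
    - {"gripper": 30,"x": 0,"y": -1.5,"z": 0.4,"roll": 0}
    - {"gripper": 30,"x": 0,"y": -0.7,"z": 0.2,"roll": 0}
    - {"gripper": 30,"x": 0,"y": -0.3,"z": 0.1,"roll": 0}
    - {"gripper": 30,"x": 0,"y": 0,"z": 0,"roll": 0}

```text
time_s: 4.05
eef_pos: [0.5005, -0.3512, 0.2415]
eef_rot: [-0.0, -0.591, 0.807, 0.0]
wrist_force: [-0.5, 0.2, 0.3]
opening: 0.297
```

Run:
```python
from h import *
st()
b=ctrl.camera("side")["img"][100:300,120:420,::-1];a=ctrl.camera("top")["img"][140:290,240:390,::-1]
b=cv2.resize(b,(500,333));a=cv2.resize(a,(300,300))
o=np.zeros((333,800,3),np.uint8);o[:,:500]=b;o[:300,500:]=a;cv2.imwrite("pics/p3.png",o)
```

```text
t 4.05 tray XY [-0.0974 -0.0785] tip z 0.0685 toolx deg -107.52 (want -107.5) F [-0.5  0.2  0.3] open 0.3
```

View pics/p3.png

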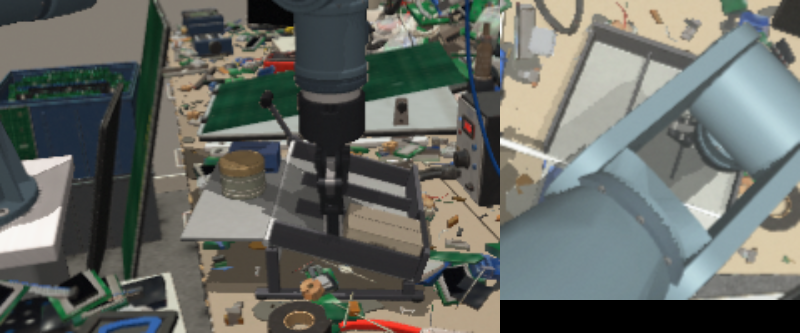

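The large carton is flat in its lane near the stop. I'll nudge it until the force rises.

Request:
move_arm:
  moves:
    - {"gripper": 30,"x": 0,"y": -0.3,"z": 0.1,"roll": 0}
    - {"gripper": 30,"x": 0,"y": -0.2,"z": 0,"roll": 0}
    - {"gripper": 30,"x": 0,"y": 0,"z": 0,"roll": 0}

```text
time_s: 4.53
eef_pos: [0.5037, -0.3522, 0.2408]
eef_rot: [-0.001, -0.591, 0.807, 0.003]
wrist_force: [-12.6, 4.5, 11.7]
opening: 0.299
```

Request:
move_arm:
  moves:
    - {"gripper": 30,"x": 0,"y": -0.2,"z": 0,"roll": 0}
    - {"gripper": 30,"x": 0,"y": -0.1,"z": 0,"roll": 0}
    - {"gripper": 30,"x": 0,"y": 0,"z": 0,"roll": 0}

```text
time_s: 4.9
eef_pos: [0.505, -0.3527, 0.2408]
eef_rot: [-0.003, -0.591, 0.806, 0.006]
wrist_force: [-22.3, 8.2, 19.2]
opening: 0.3
```

The stop was felt where predicted (24 N). Retracting and moving behind the small carton.

Request:
move_arm:
  moves:
    - {"gripper": 30,"x": 0,"y": 1.5,"z": -0.5,"roll": 0}
    - {"gripper": 30,"x": 0,"y": 1,"z": -5,"roll": 0}
    - {"gripper": 30,"x": 0,"y": 4,"z": -4.5,"roll": 0}
    - {"gripper": 30,"x": -5,"y": 4,"z": 0,"roll": 0}
    - {"gripper": 30,"x": -5,"y": 4,"z": 0,"roll": 0}

```text
time_s: 5.52
eef_pos: [0.4002, -0.2167, 0.3415]
eef_rot: [0.0, -0.59, 0.807, -0.001]
wrist_force: [1.0, 1.2, 0.7]
opening: 0.3
```

Request:
move_arm:
  moves:
    - {"gripper": 30,"x": -5,"y": 4,"z": 0,"roll": 0}
    - {"gripper": 30,"x": -1,"y": 0.5,"z": 0,"roll": 0}
    - {"gripper": 30,"x": 0,"y": 0,"z": 0,"roll": 0}

```text
time_s: 5.9
eef_pos: [0.3771, -0.148, 0.3413]
eef_rot: [0.0, -0.592, 0.806, -0.001]
wrist_force: [0.3, -0.4, -0.2]
opening: 0.301
```

Run:
```python
from h import *
st();to(-.284,.081,.093)
c=ctrl.camera("side")["img"];cv2.imwrite("pics/raw_side.png",c[:,:,::-1])
```

```text
t 5.9 tray XY [-0.2761  0.0782] tip z 0.1683 toolx deg -107.46 (want -107.5) F [ 0.3 -0.4 -0.2] open 0.3
tool shift cm [-0.28  0.8   7.53]
```

Request:
move_arm:
  moves:
    - {"gripper": 30,"x": -0.3,"y": 0.8,"z": 1,"roll": 0}
    - {"gripper": 30,"x": 0,"y": 0,"z": 3.5,"roll": 0}
    - {"gripper": 30,"x": 0,"y": 0,"z": 3,"roll": 0}
    - {"gripper": 30,"x": 0,"y": 0,"z": 0,"roll": 0}

```text
time_s: 6.45
eef_pos: [0.3689, -0.1427, 0.2632]
eef_rot: [-0.001, -0.591, 0.807, 0.003]
wrist_force: [0.4, -0.2, 0.5]
opening: 0.296
```

Request:
move_arm:
  moves:
    - {"gripper": 30,"x": 0,"y": -1.5,"z": 0,"roll": 0}
    - {"gripper": 30,"x": 0,"y": -2,"z": 0,"roll": 0}
    - {"gripper": 30,"x": 0,"y": -2,"z": 0,"roll": 0}
    - {"gripper": 30,"x": 0,"y": -2,"z": 0,"roll": 0}
    - {"gripper": 30,"x": 0,"y": 0,"z": 0,"roll": 0}

```text
time_s: 7.08
eef_pos: [0.4436, -0.1666, 0.2672]
eef_rot: [0.001, -0.591, 0.807, -0.002]
wrist_force: [-0.8, -0.4, 0.6]
opening: 0.298
```

Run:
```python
from h import *
st()
b=ctrl.camera("side")["img"][100:300,120:420,::-1];a=ctrl.camera("top")["img"][140:290,240:390,::-1]
b=cv2.resize(b,(500,333));a=cv2.resize(a,(300,300))
o=np.zeros((333,800,3),np.uint8);o[:,:500]=b;o[:300,500:]=a;cv2.imwrite("pics/p4.png",o)
```

```text
t 7.08 tray XY [-0.2071  0.0805] tip z 0.0942 toolx deg -107.52 (want -107.5) F [-0.8 -0.4  0.6] open 0.3
```

View pics/p4.png

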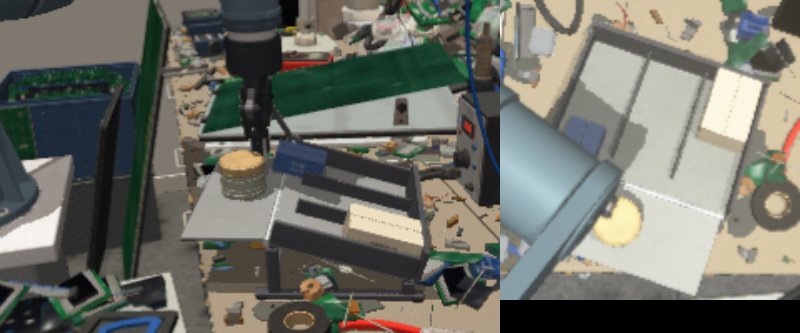

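The large carton lies at the stop, and the small carton (575,130 in the top inset) is straight in its lane and tipping onto the slope.

Request:
move_arm:
  moves:
    - {"gripper": 30,"x": 0.1,"y": -2,"z": 0,"roll": 0}
    - {"gripper": 30,"x": 0,"y": -2,"z": 0.4,"roll": 0}
    - {"gripper": 30,"x": 0,"y": -2,"z": 0.6,"roll": 0}
    - {"gripper": 30,"x": 0,"y": -2,"z": 0.6,"roll": 0}
    - {"gripper": 30,"x": 0,"y": -2,"z": 0.6,"roll": 0}

```text
time_s: 7.8
eef_pos: [0.5368, -0.1967, 0.2439]
eef_rot: [-0.0, -0.591, 0.807, 0.0]
wrist_force: [-0.4, 0.2, 0.2]
opening: 0.302
```

Request:
move_arm:
  moves:
    - {"gripper": 30,"x": 0,"y": -1.5,"z": 0.4,"roll": 0}
    - {"gripper": 30,"x": 0,"y": -0.7,"z": 0.2,"roll": 0}
    - {"gripper": 30,"x": 0,"y": 0,"z": 0,"roll": 0}

```text
time_s: 8.18
eef_pos: [0.5574, -0.2032, 0.2377]
eef_rot: [-0.0, -0.591, 0.807, 0.0]
wrist_force: [-1.1, -1.0, -1.2]
opening: 0.299
```

```bash
python3 -c "
from h import *
st()"
```

```text
t 8.18 tray XY [-0.0876  0.0798] tip z 0.0647 toolx deg -107.53 (want -107.5) F [-1.1 -1.  -1.2] open 0.3
```

Request:
move_arm:
  moves:
    - {"gripper": 30,"x": 0,"y": -0.7,"z": 0.2,"roll": 0}
    - {"gripper": 30,"x": 0,"y": -0.5,"z": 0.1,"roll": 0}
    - {"gripper": 30,"x": 0,"y": -0.2,"z": 0,"roll": 0}
    - {"gripper": 30,"x": 0,"y": 0,"z": 0,"roll": 0}

```text
time_s: 8.68
eef_pos: [0.5702, -0.2071, 0.2346]
eef_rot: [-0.001, -0.591, 0.807, 0.002]
wrist_force: [-6.7, 1.2, 5.9]
opening: 0.302
```

Request:
move_arm:
  moves:
    - {"gripper": 30,"x": 0,"y": -0.2,"z": 0,"roll": 0}
    - {"gripper": 30,"x": 0,"y": -0.2,"z": 0,"roll": 0}
    - {"gripper": 30,"x": 0,"y": 0,"z": 0,"roll": 0}

```text
time_s: 9.05
eef_pos: [0.572, -0.2075, 0.2345]
eef_rot: [-0.003, -0.591, 0.806, 0.005]
wrist_force: [-20.6, 6.2, 18.7]
opening: 0.302
```

```bash
python3 -c "
from h import *
st()"
```

```text
t 9.05 tray XY [-0.0724  0.08  ] tip z 0.0615 toolx deg -107.49 (want -107.5) F [-20.6   6.2  18.7] open 0.3
```

Request:
move_arm:
  moves:
    - {"gripper": 30,"x": 0,"y": 1.5,"z": -0.5,"roll": 0}
    - {"gripper": 30,"x": 0,"y": 1,"z": -5.5,"roll": 0}
    - {"gripper": 30,"x": 0,"y": 4,"z": -5,"roll": 0}
    - {"gripper": 30,"x": 2,"y": 5,"z": 0,"roll": 0}
    - {"gripper": 30,"x": 2.5,"y": 5,"z": 0,"roll": 0}

```text
time_s: 9.68
eef_pos: [0.4037, -0.2019, 0.3445]
eef_rot: [0.0, -0.592, 0.806, -0.001]
wrist_force: [0.2, -0.5, 0.4]
opening: 0.297
```

Request:
move_arm:
  moves:
    - {"gripper": 30,"x": 2.6,"y": 4.2,"z": 0,"roll": 0}
    - {"gripper": 30,"x": 0,"y": 0,"z": 0,"roll": 0}
    - {"gripper": 30,"x": 0,"y": 0,"z": 0,"roll": 0}

```text
time_s: 10.05
eef_pos: [0.3573, -0.2146, 0.3441]
eef_rot: [0.0, -0.591, 0.807, -0.001]
wrist_force: [-0.1, -0.2, 0.1]
opening: 0.302
```

Run:
```python
from h import *
st();to(-.280,.009,.093)
b=ctrl.camera("side")["img"][100:300,120:420,::-1];a=ctrl.camera("top")["img"][140:290,240:390,::-1]
b=cv2.resize(b,(500,333));a=cv2.resize(a,(300,300))
o=np.zeros((333,800,3),np.uint8);o[:,:500]=b;o[:300,500:]=a;cv2.imwrite("pics/p5.png",o)
```

```text
t 10.05 tray XY [-0.2751  0.0088] tip z 0.1711 toolx deg -107.59 (want -107.5) F [-0.1 -0.2  0.1] open 0.3
tool shift cm [-0.03  0.51  7.81]
```

View pics/p5.png

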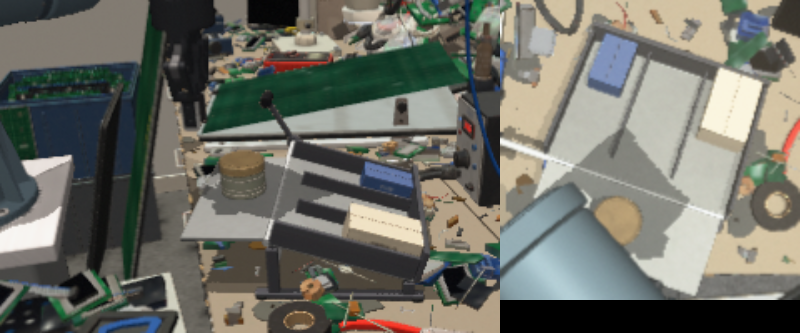

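Both cartons are at the stop, and the tin still stands on the flap in front of the middle lane. Descending behind it, then pushing with a shift toward the lane centre.

Request:
move_arm:
  moves:
    - {"gripper": 30,"x": 0,"y": 0.5,"z": 1,"roll": 0}
    - {"gripper": 30,"x": 0,"y": 0,"z": 3.5,"roll": 0}
    - {"gripper": 30,"x": 0,"y": 0,"z": 3.2,"roll": 0}
    - {"gripper": 30,"x": 0,"y": 0,"z": 0,"roll": 0}

```text
time_s: 10.65
eef_pos: [0.3513, -0.2113, 0.2638]
eef_rot: [-0.0, -0.591, 0.806, 0.003]
wrist_force: [0.1, -0.6, 1.0]
opening: 0.299
```

Request:
move_arm:
  moves:
    - {"gripper": 30,"x": 0,"y": -1.5,"z": 0,"roll": 0}
    - {"gripper": 30,"x": 0,"y": -1.5,"z": 0,"roll": 0}
    - {"gripper": 30,"x": 0.3,"y": -1.5,"z": 0,"roll": 0}
    - {"gripper": 30,"x": 0.4,"y": -1.5,"z": 0,"roll": 0}
    - {"gripper": 30,"x": 0,"y": 0,"z": 0,"roll": 0}

```text
time_s: 11.28
eef_pos: [0.4086, -0.2384, 0.2671]
eef_rot: [0.0, -0.591, 0.806, -0.001]
wrist_force: [0.9, -0.3, -0.1]
opening: 0.302
```

Run:
```python
from h import *
st()
b=ctrl.camera("side")["img"][100:300,120:420,::-1];a=ctrl.camera("top")["img"][140:290,240:390,::-1]
b=cv2.resize(b,(500,333));a=cv2.resize(a,(300,300))
o=np.zeros((333,800,3),np.uint8);o[:,:500]=b;o[:300,500:]=a;cv2.imwrite("pics/p6.png",o)
```

```text
t 11.28 tray XY [-0.219   0.0015] tip z 0.0941 toolx deg -107.51 (want -107.5) F [ 0.9 -0.3 -0.1] open 0.3
```

View pics/p6.png

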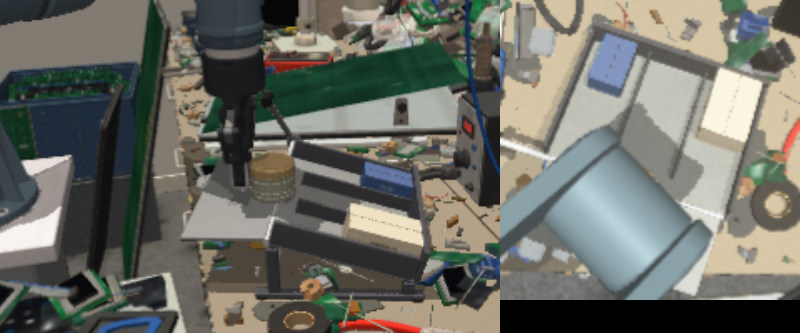

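The tin is upright in the cradle with its leading edge at the brow. Continuing.

Request:
move_arm:
  moves:
    - {"gripper": 30,"x": 0.1,"y": -1.5,"z": 0,"roll": 0}
    - {"gripper": 30,"x": 0,"y": -1.5,"z": 0,"roll": 0}
    - {"gripper": 30,"x": 0,"y": -1.5,"z": 0.1,"roll": 0}
    - {"gripper": 30,"x": 0,"y": -1.5,"z": 0.4,"roll": 0}
    - {"gripper": 30,"x": 0,"y": 0,"z": 0,"roll": 0}

```text
time_s: 12.0
eef_pos: [0.4651, -0.2568, 0.261]
eef_rot: [0.0, -0.591, 0.806, 0.0]
wrist_force: [0.2, 0.1, -0.5]
opening: 0.302
```

```bash
python3 -c "
from h import *
st()"
```

```text
t 12.0 tray XY [-0.1596  0.001 ] tip z 0.088 toolx deg -107.5 (want -107.5) F [ 0.2  0.1 -0.5] open 0.3
```

Request:
move_arm:
  moves:
    - {"gripper": 30,"x": 0,"y": -1.5,"z": 0.4,"roll": 0}
    - {"gripper": 30,"x": 0,"y": -1.5,"z": 0.5,"roll": 0}
    - {"gripper": 30,"x": 0,"y": -1.5,"z": 0.4,"roll": 0}
    - {"gripper": 30,"x": 0,"y": -1.5,"z": 0.4,"roll": 0}
    - {"gripper": 30,"x": 0,"y": -1.5,"z": 0.4,"roll": 0}

```text
time_s: 12.62
eef_pos: [0.5367, -0.2794, 0.24]
eef_rot: [-0.0, -0.591, 0.807, 0.0]
wrist_force: [-0.2, 0.2, 0.3]
opening: 0.301
```

Request:
move_arm:
  moves:
    - {"gripper": 30,"x": 0,"y": -0.8,"z": 0.3,"roll": 0}
    - {"gripper": 30,"x": 0,"y": -0.5,"z": 0.1,"roll": 0}
    - {"gripper": 30,"x": 0,"y": -0.2,"z": 0,"roll": 0}
    - {"gripper": 30,"x": 0,"y": 0,"z": 0,"roll": 0}

```text
time_s: 13.12
eef_pos: [0.55, -0.2836, 0.2366]
eef_rot: [0.0, -0.591, 0.807, -0.0]
wrist_force: [-0.7, 0.3, -0.5]
opening: 0.297
```

```bash
python3 -c "
from h import *
st()"
```

```text
t 13.12 tray XY [-0.0705  0.0008] tip z 0.0636 toolx deg -107.53 (want -107.5) F [-0.7  0.3 -0.5] open 0.3
```

Request:
move_arm:
  moves:
    - {"gripper": 30,"x": 0,"y": -0.5,"z": 0.2,"roll": 0}
    - {"gripper": 30,"x": 0,"y": -0.4,"z": 0.1,"roll": 0}
    - {"gripper": 30,"x": 0,"y": -0.2,"z": 0,"roll": 0}
    - {"gripper": 30,"x": 0,"y": 0,"z": 0,"roll": 0}

```text
time_s: 13.62
eef_pos: [0.5604, -0.287, 0.2333]
eef_rot: [-0.0, -0.591, 0.807, 0.0]
wrist_force: [-0.8, 0.6, 0.4]
opening: 0.3
```

Request:
move_arm:
  moves:
    - {"gripper": 30,"x": 0,"y": -0.2,"z": 0,"roll": 0}
    - {"gripper": 30,"x": 0,"y": 0,"z": 0,"roll": 0}

```text
time_s: 13.88
eef_pos: [0.5615, -0.2873, 0.233]
eef_rot: [-0.001, -0.591, 0.807, 0.002]
wrist_force: [-5.9, 2.5, 3.2]
opening: 0.299
```

```bash
python3 -c "
from h import *
st()"
```

```text
t 13.88 tray XY [-0.0584  0.0008] tip z 0.06 toolx deg -107.53 (want -107.5) F [-5.9  2.5  3.2] open 0.3
```

Request:
move_arm:
  moves:
    - {"gripper": 30,"x": 0,"y": -0.2,"z": 0,"roll": 0}
    - {"gripper": 30,"x": 0,"y": -0.1,"z": 0,"roll": 0}
    - {"gripper": 30,"x": 0,"y": 0,"z": 0,"roll": 0}

```text
time_s: 14.25
eef_pos: [0.563, -0.2877, 0.2328]
eef_rot: [-0.002, -0.591, 0.807, 0.004]
wrist_force: [-15.4, 4.1, 8.3]
opening: 0.299
```

Request:
move_arm:
  moves:
    - {"gripper": 30,"x": 0,"y": 1.5,"z": -0.5,"roll": 0}
    - {"gripper": 30,"x": 0,"y": 1,"z": -6,"roll": 0}
    - {"gripper": 30,"x": 0,"y": 4,"z": -5.5,"roll": 0}
    - {"gripper": 0,"x": -5,"y": 5,"z": 0,"roll": 0}
    - {"gripper": 0,"x": -5,"y": 5,"z": 0,"roll": 0}

```text
time_s: 14.88
eef_pos: [0.448, -0.1582, 0.3502]
eef_rot: [0.001, -0.59, 0.807, -0.001]
wrist_force: [0.5, 0.3, 1.3]
opening: 0.001
```

Run:
```python
from h import *
st();to(-.26,.185,.13)
b=ctrl.camera("side")["img"][100:300,120:420,::-1];a=ctrl.camera("top")["img"][140:290,210:360,::-1]
cv2.imwrite("pics/raw_top.png",ctrl.camera("top")["img"][:,:,::-1])
b=cv2.resize(b,(500,333));a=cv2.resize(a,(300,300))
o=np.zeros((333,800,3),np.uint8);o[:,:500]=b;o[:300,500:]=a;cv2.imwrite("pics/p7.png",o)
```

```text
t 14.88 tray XY [-0.2055  0.0899] tip z 0.1772 toolx deg -107.62 (want -107.5) F [0.5 0.3 1.3] open 0.0
tool shift cm [-9.5   5.49  4.7 ]
```

View pics/p7.png

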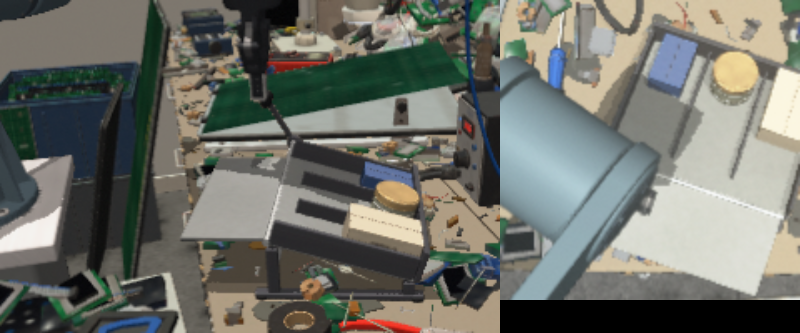

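All three lie against the stop: the small carton (670,65), the tin (735,75) and the large carton (right). The flap is still lowered. Next is the lever: close the fingers and get behind the knob.

Request:
move_arm:
  moves:
    - {"gripper": 0,"x": -3,"y": 2,"z": 0,"roll": 0}
    - {"gripper": 0,"x": -3,"y": 2,"z": 0,"roll": 0}
    - {"gripper": 0,"x": -3.5,"y": 0,"z": 0,"roll": 0}
    - {"gripper": 0,"x": 0,"y": 0,"z": 2.5,"roll": 0}
    - {"gripper": 0,"x": 0,"y": 0,"z": 2,"roll": 0}

```text
time_s: 15.65
eef_pos: [0.4403, -0.0567, 0.3041]
eef_rot: [0.001, -0.591, 0.806, -0.001]
wrist_force: [-0.5, -0.5, -0.1]
opening: -0.001
```

Request:
move_arm:
  moves:
    - {"gripper": 0,"x": 0,"y": -1,"z": 0,"roll": 0}
    - {"gripper": 0,"x": 0,"y": 0,"z": 0,"roll": 0}

```text
time_s: 15.9
eef_pos: [0.4503, -0.0604, 0.3052]
eef_rot: [0.001, -0.591, 0.807, -0.001]
wrist_force: [-0.4, -0.0, -0.0]
opening: -0.001
```

```bash
python3 -c "
from h import *
st();to(-.2278,.187,.132)"
```

```text
t 15.9 tray XY [-0.2326  0.1839] tip z 0.1322 toolx deg -107.57 (want -107.5) F [-0.4 -0.  -0. ] open -0.0
tool shift cm [-0.31 -0.48  0.02]
```

Request:
move_arm:
  moves:
    - {"gripper": 0,"x": -0.2,"y": -1,"z": 0,"roll": 0}
    - {"gripper": 0,"x": 0,"y": -1.2,"z": -0.3,"roll": 0}
    - {"gripper": 0,"x": 0,"y": -1.2,"z": 0,"roll": 0}
    - {"gripper": 0,"x": 0,"y": -1,"z": 0,"roll": 0}
    - {"gripper": 0,"x": 0,"y": 0,"z": 0,"roll": 0}

```text
time_s: 16.52
eef_pos: [0.4921, -0.0711, 0.3072]
eef_rot: [0.0, -0.591, 0.807, -0.001]
wrist_force: [0.3, -0.2, -0.3]
opening: 0.0
```

```bash
cat > pk.py <<'E'
from h import *
st()
for n in("top","side"):
    c=ctrl.camera(n);cv2.imwrite(f"pics/l_{n}.png",c["img"][:,:,::-1])
E
python3 pk.py
```

```text
t 16.52 tray XY [-0.1895  0.1862] tip z 0.1342 toolx deg -107.54 (want -107.5) F [ 0.3 -0.2 -0.3] open 0.0
```

Run:
```python
import cv2,numpy as np
a=cv2.imread("pics/side0.png").astype(int);r=cv2.imread("pics/raw_side.png").astype(int);b=cv2.imread("pics/l_side.png").astype(int)
# flap near edge / below-flap region
for y in range(150,250,12): print(y,[tuple(r[y,x]) for x in (232,245,260)],[tuple(b[y,x]) for x in(232,245,260)])
```

```text
150 [(np.int64(46), np.int64(53), np.int64(58)), (np.int64(22), np.int64(20), np.int64(20)), (np.int64(48), np.int64(70), np.int64(25))] [(np.int64(130), np.int64(155), np.int64(173)), (np.int64(57), np.int64(46), np.int64(33)), (np.int64(45), np.int64(67), np.int64(24))]
162 [(np.int64(100), np.int64(112), np.int64(119)), (np.int64(92), np.int64(95), np.int64(98)), (np.int64(41), np.int64(61), np.int64(19))] [(np.int64(95), np.int64(107), np.int64(113)), (np.int64(147), np.int64(156), np.int64(157)), (np.int64(39), np.int64(58), np.int64(16))]
174 [(np.int64(128), np.int64(153), np.int64(170)), (np.int64(42), np.int64(62), np.int64(22)), (np.int64(36), np.int64(51), np.int64(16))] [(np.int64(123), np.int64(146), np.int64(163)), (np.int64(40), np.int64(59), np.int64(22)), (np.int64(35), np.int64(49), np.int64(15))]
186 [(np.int64(125), np.int64(151), np.int64(168)), (np.int64(202), np.int64(211), np.int64(208)), (np.int64(97), np.int64(70), np.int64(57))] [(np.int64(56), np.int64(67), np.int64(73)), (np.int64(194), np.int64(203), np.int64(200)), (np.int64(137), np.int64(142), np.int6
[... 710 characters left out ...]
0))] [(np.int64(89), np.int64(97), np.int64(100)), (np.int64(136), np.int64(140), np.int64(143)), (np.int64(135), np.int64(140), np.int64(142))]
234 [(np.int64(154), np.int64(163), np.int64(171)), (np.int64(164), np.int64(170), np.int64(173)), (np.int64(166), np.int64(170), np.int64(173))] [(np.int64(101), np.int64(112), np.int64(123)), (np.int64(46), np.int64(76), np.int64(113)), (np.int64(75), np.int64(78), np.int64(80))]
246 [(np.int64(86), np.int64(94), np.int64(97)), (np.int64(51), np.int64(79), np.int64(31)), (np.int64(57), np.int64(69), np.int64(74))] [(np.int64(83), np.int64(90), np.int64(93)), (np.int64(49), np.int64(75), np.int64(28)), (np.int64(108), np.int64(129), np.int64(143))]
```

The flap is rising (side-view pixels at column 260 turned flap-grey up to row ~190). Continuing along the arc.

Request:
move_arm:
  moves:
    - {"gripper": 0,"x": 0,"y": -1.2,"z": 0,"roll": 0}
    - {"gripper": 0,"x": 0,"y": -1.2,"z": 0,"roll": 0}
    - {"gripper": 0,"x": 0,"y": -1.2,"z": 0,"roll": 0}
    - {"gripper": 0,"x": 0,"y": -1,"z": 0.4,"roll": 0}
    - {"gripper": 0,"x": 0,"y": 0,"z": 0,"roll": 0}

```text
time_s: 17.25
eef_pos: [0.5361, -0.085, 0.3029]
eef_rot: [0.0, -0.591, 0.807, -0.001]
wrist_force: [-0.4, -0.2, 0.2]
opening: 0.002
```

Request:
move_arm:
  moves:
    - {"gripper": 0,"x": 0,"y": -1,"z": 0.5,"roll": 0}
    - {"gripper": 0,"x": 0,"y": -0.5,"z": 0.5,"roll": 0}
    - {"gripper": 0,"x": 0,"y": 0,"z": 0,"roll": 0}

```text
time_s: 17.62
eef_pos: [0.5498, -0.0892, 0.2927]
eef_rot: [0.0, -0.591, 0.807, -0.0]
wrist_force: [-1.0, 1.3, -0.4]
opening: -0.004
```

```bash
python3 pk.py
```

```text
t 17.62 tray XY [-0.1291  0.1862] tip z 0.1197 toolx deg -107.53 (want -107.5) F [-1.   1.3 -0.4] open -0.0
```

Pushing on in small steps until the limit is felt.

Request:
move_arm:
  moves:
    - {"gripper": 0,"x": 0,"y": -0.5,"z": 0.2,"roll": 0}
    - {"gripper": 0,"x": 0,"y": -0.3,"z": 0.1,"roll": 0}
    - {"gripper": 0,"x": 0,"y": 0,"z": 0,"roll": 0}

```text
time_s: 18.1
eef_pos: [0.5565, -0.0912, 0.2899]
eef_rot: [-0.001, -0.591, 0.807, 0.001]
wrist_force: [-7.1, 1.7, 1.2]
opening: -0.002
```

Request:
move_arm:
  moves:
    - {"gripper": 0,"x": 0,"y": -0.3,"z": 0.1,"roll": 0}
    - {"gripper": 0,"x": 0,"y": 0,"z": 0,"roll": 0}

```text
time_s: 18.35
eef_pos: [0.558, -0.0915, 0.2892]
eef_rot: [-0.003, -0.591, 0.806, 0.003]
wrist_force: [-19.8, 4.0, 14.1]
opening: 0.0
```

The limit was felt at the expected place. Holding briefly, then backing off and up clear of everything for a check.

Request:
move_arm:
  moves:
    - {"gripper": 0,"x": 0,"y": -0.1,"z": 0,"roll": 0}
    - {"gripper": 0,"x": 0,"y": 0,"z": 0,"roll": 0}
    - {"gripper": 0,"x": 0,"y": 0.8,"z": -0.5,"roll": 0}
    - {"gripper": 0,"x": 0,"y": 1,"z": -4,"roll": 0}
    - {"gripper": 0,"x": 0,"y": 2,"z": -5,"roll": 0}

```text
time_s: 18.98
eef_pos: [0.5249, -0.0815, 0.3853]
eef_rot: [0.001, -0.591, 0.807, -0.001]
wrist_force: [1.0, -0.6, 0.3]
opening: -0.003
```

Request:
move_arm:
  moves:
    - {"gripper": 0,"x": -4,"y": 5,"z": -4,"roll": 0}
    - {"gripper": 0,"x": -5,"y": 4,"z": 0,"roll": 0}
    - {"gripper": 0,"x": -5,"y": 4,"z": 0,"roll": 0}
    - {"gripper": 0,"x": 0,"y": 0,"z": 0,"roll": 0}

```text
time_s: 19.48
eef_pos: [0.4491, 0.0826, 0.4186]
eef_rot: [0.002, -0.593, 0.805, -0.001]
wrist_force: [1.2, -0.7, 0.3]
opening: 0.0
```

Run:
```python
from h import *
st()
b=ctrl.camera("side")["img"][120:280,200:440,::-1];a=ctrl.camera("top")["img"][140:290,210:410,::-1]
b=cv2.resize(b,None,fx=1.66,fy=1.66,interpolation=2);a=cv2.resize(a,(400,300),interpolation=2)
o=np.zeros((300,800,3),np.uint8);o[:b.shape[0],:b.shape[1]]=b;o[:,400:]=a;cv2.imwrite("pics/p8.png",o)
```

```text
t 19.48 tray XY [-0.2767  0.3198] tip z 0.2456 toolx deg -107.21 (want -107.5) F [ 1.2 -0.7  0.3] open 0.0
```

View pics/p8.png

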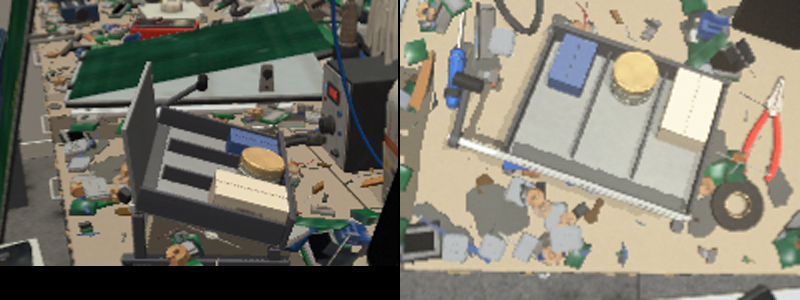

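Run:
```python
from h import *
c=ctrl.camera("top")
def P(u,v,h): # top surface h above the sloped floor -> bed x,y
    o,d=ray(c,(210+(u-400-.5)/2,140+(v-.5)/2)); n2=np.array([np.sin(.28),0,np.cos(.28)])
    f=lambda w:np.r_[Rt@w[:2],w[2]]
    oo,dd=f(np.r_[o[:2]-O,o[2]-.03]),f(d); t=(h-oo@n2)/(dd@n2);p=oo+t*dd
    return np.array([p@[np.cos(.28),0,-np.sin(.28)],p[1]]).round(4)
print("L",np.mean([P(*q,.04) for q in((678,67),(722,83),(699,152),(658,138))],0),"want>-.053")
print("S",np.mean([P(*q,.03) for q in((566,34),(597,43),(580,97),(549,87))],0),"want>-.043")
print("T",P(635,71,.046),"want>-.0375")
k=onz(c,(243.5,180.5),.115); print("knob",Rt@(k[:2]-O),"shut: -.103")
```

```text
L [-0.054625 -0.080375] want>-.053
S [-0.0415    0.077975] want>-.043
T [-0.0306  0.    ] want>-.0375
knob [-0.10145718  0.18769546] shut: -.103
```

Run:
```python
from h import *
c=ctrl.camera("top");im=c["img"].astype(int)
n2=np.array([np.sin(.28),0,np.cos(.28)]);ex=np.array([np.cos(.28),0,-np.sin(.28)])
def P(u,v,h):
    o,d=ray(c,(u,v)); f=lambda w:np.r_[Rt@w[:2],w[2]]
    oo,dd=f(np.r_[o[:2]-O,o[2]-.03]),f(d); t=(h-oo@n2)/(dd@n2);p=oo+t*dd
    return p@ex,p[1]
hsv=cv2.cvtColor(c["img"],cv2.COLOR_RGB2HSV)
vv,uu=np.mgrid[140:260,255:390]
def prof(h,y0):
    r=[]
    for v,u in zip(vv.ravel(),uu.ravel()):
        x,y=P(u,v,h)
        if abs(y-y0)<.004 and -.13<x<.03: r.append((round(x,4),*c["img"][v,u]))
    r.sort(); print(h,y0,*[f"{1000*a[0]:.0f}:{a[1]},{a[2]},{a[3]}" for a in r[::2]])
prof(.04,-.08);prof(.03,.079);prof(.038,-.04)
```

```text
0.04 -0.08 -130:204,204,192 -128:204,202,191 -126:203,203,191 -124:204,203,191 -123:202,203,190 -121:202,203,190 -120:202,203,189 -119:202,202,190 -117:202,201,189 -115:203,203,190 -114:202,201,190 -112:203,203,190 -110:200,200,187 -108:187,178,159 -107:182,171,147 -105:180,166,143 -103:179,165,141 -102:182,169,144 -100:183,170,144 -98:183,170,143 -96:183,171,144 -95:185,172,145 -93:180,167,142 -92:185,172,146 -90:249,246,229 -89:248,241,218 -87:251,248,228 -85:233,223,192 -83:251,246,225 -82:251,247,226 -80:248,241,217 -78:251,247,227 -76:249,243,222 -75:251,246,226 -73:251,247,227 -71:238,227,197 -69:251,246,227 -68:251,245,224 -66:247,240,216 -64:251,247,227 -62:249,244,229 -60:251,247,227 -59:245,236,212 -57:247,239,213 -55:252,247,227 -53:249,242,220 -52:251,247,227 -50:236,225,195 -48:251,245,224 -46:251,247,226 -44:250,244,222 -42:249,243,221 -41:251,245,225 -39:250,243,221 -37:251,247,227 -35:219,203,173 -33:249,244,223 -32:251,246,225 -30:249,243,220 -28:252,247,228 -26:216,202,170 -24:251,246,225 -22:251,246,225 -20:249,242,221 -19:251,247,227 -17:250,243,221 -15:251,246,22
[... 2413 characters left out ...]
-58:163,162,151 -57:124,122,116 -55:176,175,165 -53:149,146,142 -51:178,177,166 -50:163,162,151 -48:125,122,118 -46:177,176,165 -44:147,145,140 -42:112,110,103 -40:161,159,149 -39:121,118,113 -37:175,174,162 -35:146,145,138 -33:112,108,102 -31:162,160,150 -30:123,119,115 -28:176,176,166 -26:145,145,138 -24:142,140,132 -22:126,124,116 -20:119,116,113 -18:92,88,82 -16:126,123,120 -15:100,95,91 -13:95,91,84 -11:99,95,90 -9:94,91,84 -7:94,91,84 -5:95,90,84 -3:92,88,81 -2:96,91,85 0:123,121,116 2:124,121,117 4:123,120,117 6:145,138,124 9:211,195,164 11:216,197,167 13:217,200,168 15:218,201,170 18:219,203,170 19:218,201,169 21:218,201,168 23:219,203,170 25:218,202,169 27:218,201,169 29:218,200,168
```

The profiles put the large carton's top face at x = -91 to -3 mm and the small one's at -70 to -1 mm. Both rest against the stop; the earlier corner readings had included the near side faces. Handing in.

```bash
python3 -c "
from bench import ctrl
print(ctrl.hand_in())"
```

```text
the job is handed in; nothing more can be done
None
```

I slid the large carton, the small carton and the tin down their lanes to the back stop with the part-closed fingers. I then swung the flap shut by its side lever and handed the job in at about 19.5 s, with the arm clear of everything. No verdict was reported.

**Things at the stop:** Pushing against the stop gave a clear force rise for each thing: 31 N for the large carton, 29 N for the small carton and 18 N for the tin. The last top view puts the large carton's top face at -91 to -3 mm, the small carton's at -70 to -1 mm, and the tin's centre at -31 mm.

**Flap:** The lever knob read -0.101 m against -0.103 m expected when shut. The flap looked upright in both views, and its limit was felt at about 25 N.

**Bystanders:** Nothing came near the pliers, tape roll or screwdriver, and in the last view they looked unmoved. I did not measure them.

**A check that disagreed:** An earlier estimate from hand-read corners put the large carton's centre at -54.6 mm, just outside the -53 mm limit. Those corners had included its near side face. The pixel profiles corrected this and agree with the stop contact.

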